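Start and close the loose screw cap on the test box

ROBOT

A 6-joint arm with a two-finger parallel gripper is mounted at the origin on a cart in front of the work surface, level with it; the furniture and walls round the work are solid. World frame = base frame: x ahead of the robot, y to its left, z up, the work surface at z = 0. Lengths are in m, angles in rad, forces in N, time in s.
With the tool pointing down it reaches from about 0.3 to 0.775 m from the base axis. Payload 14.6 kg.
Tool frame: the origin (TCP) lies at the very end of the fingers, on their centre line; the grasp point (between the pads) lies 19 mm behind it; z points along the fingers, y is the line along which they close (so a half turn about z gives the same grasp; the last joint's range is limited). The gripper opens to 94 mm and grips with 3 to 60 N. Pads are 16 mm wide; open, the fingers measure 119 mm over their backs; the gripper's body (75 mm by 177 mm) begins 78 mm behind the grasp point.
Start: joints at [-1.228, 0.3, 1.521, -0, 1.321, -0.067], TCP at [0.219, -0.504, 0.205] pointing down, gripper open.
Joint ranges: [-3.03, 3.03], [-0.79, 2.21], [0.23, 2.52], [-1.04, 4.18], [0, 3.07], [-2.55, 2.55]. Speed limits (rad/s): [2.22, 2.22, 2.57, 3.14, 3.14, 3.14].

INTERFACE

Orientations are given as [roll, pitch, yaw] about the fixed x, y, z axes, in that order (R = Rz(yaw) Ry(pitch) Rx(roll)).
In Python, from station import ctrl gives the robot as it stands.
- The arm moves only by the tool move_arm, never from a script. Its argument "increments" is a list of rows, each a list of 7 numbers: the opening, from 0 (shut) to 1 (fully open), then the shift along the tool's x, y, z in units of 50 mm (1.0 is 50 mm), then the turn, a rotation vector about the tool's x, y, z in rad. In form: [[claw, tx, ty, tz, rx, ry, rz], ...]. A call has 1 to 20 rows; each row shifts and turns the commanded pose from where the row before left it, along the tool's axes as they then stand; what a row does not reach is not made up. A row lasts 1/10 s, in which the tool goes at most 50 mm and 8.59 degrees, less where a joint would pass 70% of its speed; a pose out of reach is approached as far as the arm can. A call is refused whole if a number of a shift passes 1 or a number of a turn 0.15, either way. A call with a gripper value outside its range is refused whole. The fingers move at their own pace and stop on an object; "force" is the grip in N (left out, the last holds). Time passes only in rows, so rows that do not move let the fingers close. It gives the time, the measured TCP pose, the force, the opening and the grip force at its end, in the units of the state.
- ctrl.get_obs(): the state, without advancing time (a new reading comes with each control period).
- ctrl.camera(name): name is "scene" or "top" or "wrist"; returns a dict with "color" (384x512x3 uint8, blue, green, red), "K" (3x3 intrinsics, pixels), "pose" (4x4, takes a point from camera to world coordinates); the wrist camera has in their place "tool_from_camera" (4x4, takes a point from camera to tool coordinates, whose origin is the TCP and whose axes are the flange's). Camera axes: x right, y down, z forward; pixel columns grow to the right and rows downward; lengths in m; the calibration is good to about 2 mm. A picture is of the moment at which its call begins: read the wrist's pose just before it. There is no depth.
- ctrl.hand_in(): hands the job in; it is judged then, once.
Trained networks look in a picture, given as the dict that the camera call returned (one of the last four; its "shot" number tells which), for a name from the list of things; names that differ only in an ending like _2 or _b are one class to them, and where a whole thing is asked for, a point or a joint stands for the part that bears it (a point fixed in the world has none). Each returns a list of dicts, best first, with "conf" (0 to 1); they miss things now and then, are a little off and sometimes report something else, mostly with a low value. They report only what shows in the picture. A call takes as long as a camera call. They do not tell look-alikes from the thing itself.
- ctrl.cut_out(name, picture): "mask" (384x512 bool, what is visible of it) and "centre" ([row, column] in pixels, amid what is visible of it).
The state is a dict: "time_s": time; "qpos": joint angles; "joint_vel": joint speeds; "tau": joint torques, N m; "ee_pos": TCP position; "eef_rot": TCP orientation; "force": force on the tool from outside, world axes, zero at the start; "moment": the same for the moment, N m; "grip_width": finger opening in m; "grip_force": force on a finger pad.
Only numpy, scipy, OpenCV 4.12 (cv2) and the standard library are available. Lean on these libraries where they do the work, as an engineer would, in place of code of your own. Each camera call takes 0.05 s, during which the arm holds its last target. There are 200 camera calls.

TASK

On one of the two test boxes the screw cap only sits on top of its thread and stands higher than the other. Without lifting it off, turn that cap backward (counter-clockwise seen from above) until its thread starts drop in at the bar marks, then screw it forward (clockwise) as far as it goes and let go. Leave the other box's cap, which is already closed, as it is.

Things in the scene. Friction and masses are not known exactly. Their poses are not given: they have to be found in the camera images.
- cap_grip (a point): Centre of the loose cap's grip fin, on the cap's axis. 80 g: black ribbed round skirt 48 mm across, 25 high, with an upright grey fin 42 mm long, 14 thick, 26 high on its flat top (fin from 13 mm below to 13 mm above this point). x along the fin, y across, z up; a half turn makes no difference. At the start the fin lies 0.45 to 0.85 rad clockwise (from above) of the bar marks.
- cap: The loose cap itself; origin at the centre of its skirt's lower rim, 38 mm below the fin's centre, axes as the fin's. Inside are four lugs that rest on the level top of a coarse four-start thread. It turns easily, with 2 mm of vertical play once in the thread. A hand that holds it must lower it itself, as it does not slide in the grip.
- port (a point): On the neck's axis, level with the lid of the fixed 94 x 94 x 40 mm aluminium box that bears the loose cap. x (either way) to the two black bar marks on the lid, z up. Fin centre above it: 50.5 mm on top of the thread; fin on the bars (within 0.17 rad) it can drop 8 mm, to 42.5; then clockwise it sinks evenly to 40 at a firm stop, fin 0.9 rad past the bars, at two dots. Backward stop: 0.2 rad.
- home_cap_end (a point): One end of the fin of the other, identical cap, half-way up the fin; the cap's axis lies 21 mm along -x from here. It is already screwed home on an identical box and stands 10 mm lower than the loose cap. To be left alone.
Things that resemble listed ones, but are neither listed nor needed, are in the scene too. Leave any brown, purple or red look-alike of the cap alone.

How it is judged:
On the way:
1. the loose cap has been turned backward to the bar marks and has dropped into its thread there (angle between the x axis of cap_grip and the x axis of port, either way round below 0.3 rad and z of cap_grip in the frame of port below 0.0455 m), for 0.1 s.
At the end, for the whole second after the job is handed in: The formerly loose cap is screwed on: its fin at least 0.6 rad (34 degrees) clockwise of the bar marks, its fin centre less than 42.5 mm above the lid, within 5 mm of the neck's axis, upright within 0.12 rad, at rest and released; the other cap within 8 mm of how it was (angle between the x axis of cap_grip and the x axis of port, either way round above 0.6 rad and z of cap_grip in the frame of port below 0.0425 m and horizontal distance between cap_grip and port below 0.005 m and angle between cap_grip's own z axis and vertical below 0.12 rad and linear speed of cap below 0.02 m/s); the robot touches nothing.
It fails at once if the loose cap is lifted off its neck (more than 12 mm above where it sat) (z of cap_grip in the frame of port above 0.0625 m).
It fails at once if the cap that was already closed is turned or moved by more than 8 mm at the end of its fin (distance of home_cap_end from where it was at the start of the episode above 0.008 m).
It also fails if it takes over 32 s, if anything falls off the work surface, if the arm or the gripper's body presses on something with over 40 N, if the wrist force passes 120 N, or if a joint passes its speed limit or range.

## Working session

There is one attempt and no reset: what is moved stays moved. The work goes in short steps, Python scripts to look and compute and a tool call to move; the robot and the scene stay as the last step left them, time stands still between calls to the robot, and variables do not carry over. Pictures are saved under pics/ and viewed, at most 10 in all, crops included, and the job is handed in when it is done.

Besides the shell and the picture viewer there is one more tool, called in YAML: its name, and indented under it one key for each argument. move_arm: Moves the arm, as the interface text tells. Its arguments: {"type":"object","properties":{"increments":{"type":"array","items":{"type":"array","items":{"type":"number"}}},"force":{"type":"number"}},"required":["increments"]}

```bash
mkdir -p pics
python3 - <<'E'
from station import ctrl
import cv2,numpy as np
o=ctrl.get_obs();print(o['time_s'],o['ee_pos'],o['eef_rot'],o['grip_width'])
ims=[]
for n in('scene','top'):
    p=ctrl.camera(n);ims.append(p['color'])
    print(n,p['K'].tolist(),np.round(p['pose'],4).tolist())
    for t in('cap_grip','cap','home_cap_end'):
        print(t,[(round(d['conf'],2),np.round(d['centre'],1).tolist(),int(d['mask'].sum())) for d in ctrl.cut_out(t,p)])
    cv2.imwrite(f'pics/{n}0.png',cv2.resize(p['color'],(768,576)))
E
```

```text
0.0 [ 0.21904599 -0.5042084   0.20490608] [-3.14045062e+00 -6.91527274e-05  4.09839485e-01] 0.09394996984473344
scene [[471.771401858317, 0.0, 248.84369216406114], [0.0, 471.771401858317, 190.85480061853863], [0.0, 0.0, 1.0]] [[0.8714, -0.3522, 0.3414, 0.2425], [-0.4904, -0.6387, 0.5929, -0.4943], [0.0092, -0.6841, -0.7294, 0.7131], [0.0, 0.0, 0.0, 1.0]]
cap_grip [(0.96, [226.2, 221.5], 681), (0.93, [209.5, 259.1], 613), (0.81, [150.1, 236.7], 545), (0.63, [164.2, 192.7], 640)]
cap [(0.93, [210.6, 257.1], 600), (0.81, [161.9, 192.7], 646), (0.7, [150.2, 238.5], 553), (0.64, [227.3, 222.3], 656)]
home_cap_end [(0.68, [289.2, 269.0], 936)]
top [[457.78035351625107, 0.0, 248.77185320981147], [0.0, 457.78035351625107, 191.83072767482824], [0.0, 0.0, 1.0]] [[-0.0232, -0.9953, 0.0941, 0.4422], [-0.9997, 0.0235, 0.0021, 0.0167], [-0.0043, -0.094, -0.9956, 0.9724], [0.0, 0.0, 0.0, 1.0]]
cap_grip [(0.95, [179.2, 248.2], 427), (0.81, [157.5, 168.1], 456), (0.64, [216.9, 252.7], 424), (0.62, [216.0, 189.3], 518)]
cap [(0.87, [177.5, 250.4], 439), (0.78, [217.4, 251.3], 430), (0.69, [218.5, 187.7], 534), (0.68, [159.4, 169.7], 481)]
home_cap_end [(0.81, [217.1, 337.9], 530)]
```

View pics/scene0.png

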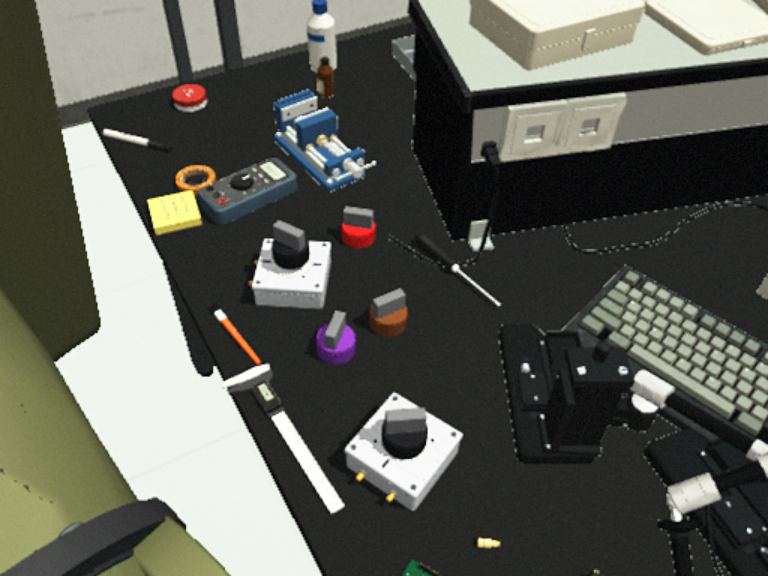

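View pics/top0.png

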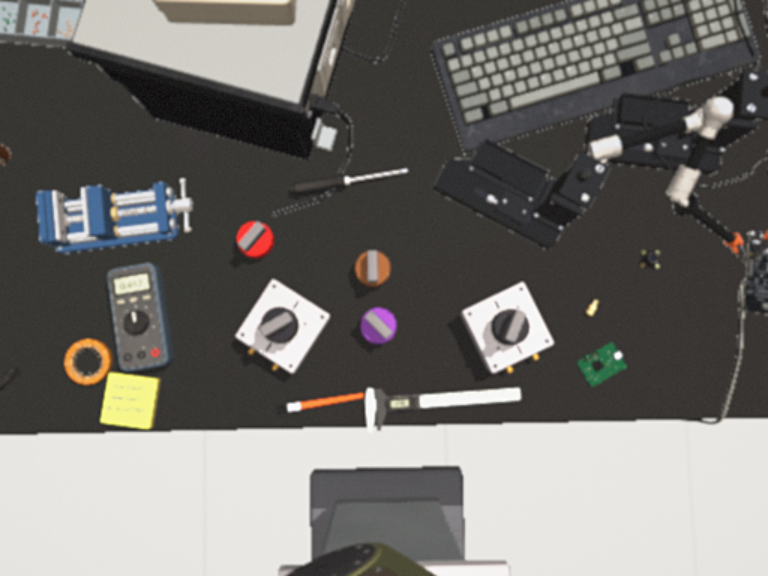

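The scene view shows box A at (290,270) and box B at (403,450). The top view shows them at (282,325) and (508,327). The brown, purple and red look-alikes lie between and behind them. I'll triangulate the fin heights to tell which cap is loose.

```bash
cat > h.py <<'E'
from station import ctrl
import cv2,numpy as np
from scipy.spatial.transform import Rotation as R
def wpose(p,o):
    T=np.eye(4);T[:3,:3]=R.from_euler('xyz',o['eef_rot']).as_matrix();T[:3,3]=o['ee_pos'];return T@p['tool_from_camera']
def ray(p,T,rc):
    d=T[:3,:3]@np.linalg.inv(p['K'])@[rc[1],rc[0],1];return T[:3,3],d
def plane(p,T,rc,z):
    c,d=ray(p,T,rc);return c+d*(z-c[2])/d[2]
def proj(p,T,X):
    x=p['K']@(T[:3,:3].T@(np.asarray(X)-T[:3,3]));return x[:2]/x[2]
def tri(r1,r2):
    A=np.stack([r1[1],-r2[1]],1);t=np.linalg.lstsq(A,r2[0]-r1[0],rcond=None)[0]
    a=r1[0]+r1[1]*t[0];b=r2[0]+r2[1]*t[1];return (a+b)/2,np.linalg.norm(a-b)
E
python3 - <<'E'
from h import *
s=ctrl.camera('scene');t=ctrl.camera('top')
f=lambda p,n,c:min(ctrl.cut_out(n,p),key=lambda d:np.hypot(*(np.array(d['centre'])-c)))
A=[f(s,'cap_grip',(164,192)),f(t,'cap_grip',(216,189))]
B=[f(s,'home_cap_end',(289,269)),f(t,'home_cap_end',(217,338))]
out=[]
for q in(A,B):
    c=[d['centre'] for d in q];print(np.round(c,1).tolist(),tri(ray(s,s['pose'],c[0]),ray(t,t['pose'],c[1])))
    for p,d in zip((s,t),q):
        r,cc=map(int,d['centre']);im=p['color'][r-40:r+50,cc-50:cc+50].copy();out.append(cv2.resize(im,(400,300),interpolation=cv2.INTER_CUBIC))
cv2.imwrite('pics/crop.png',np.vstack([np.hstack(out[:2]),np.hstack(out[2:])]))
E
```

```text
[[166.6, 192.7], [158.0, 169.2]] (array([0.55790404, 0.19882125, 0.00278718]), np.float64(0.10708978458944302))
[[292.0, 269.0], [217.0, 339.1]] (array([ 0.47405553, -0.16262126,  0.04515398]), np.float64(0.0008159470633587506))
```

View pics/crop.png

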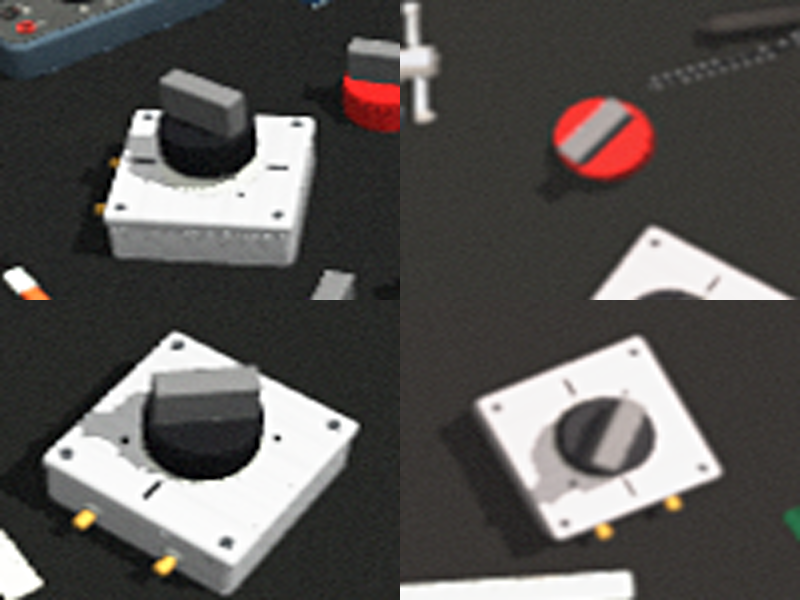

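Box B's fin lies on the dots, so it is closed. Box A's fin stands high and off the dots, so A holds the loose cap. Next I'll locate A.

Run:
```python
from h import *
t=ctrl.camera('top');s=ctrl.camera('scene')
for n in('cap_grip','cap'):
  for d in ctrl.cut_out(n,t):
    r,c=d['centre']
    if abs(c-188)<12 and abs(r-217)<12:
        print(n,d['conf'],plane(t,t['pose'],(r,c),0.095))
        pts=np.argwhere(d['mask']).astype(float);pts=np.array([plane(t,t['pose'],q,0.1)[:2] for q in pts])
        w,v=np.linalg.eigh(np.cov(pts.T));print('yaw',np.arctan2(v[1,1],v[0,1]),np.sqrt(w))
g=cv2.cvtColor(t['color'],cv2.COLOR_BGR2GRAY)
m=(g>150).astype(np.uint8);n,l,st,ce=cv2.connectedComponentsWithStats(m)
for i in range(1,n):
    if st[i,4]>800 and abs(ce[i][0]-188)<20 and abs(ce[i][1]-217)<20:
        rr=cv2.minAreaRect(np.argwhere(l==i)[:,::-1].astype(np.float32));print(rr)
        print(plane(t,t['pose'],rr[0][::-1],.035))
        for c in cv2.boxPoints(rr):print(plane(t,t['pose'],c[::-1],.04))
```

```text
cap_grip 0.74 [0.48355072 0.13892828 0.095     ]
yaw 1.4338283775768665 [0.01229055 0.01258197]
cap 0.97 [0.47622826 0.13708781 0.095     ]
yaw -3.0142940942470626 [0.01204088 0.01232523]
((188.08343505859375, 216.843017578125), (46.32305145263672, 47.16001892089844), 33.17851257324219)
[0.4823225  0.14408357 0.035     ]
[0.46929231 0.20926209 0.04      ]
[0.54882634 0.15598345 0.04      ]
[0.4949546  0.07739493 0.04      ]
[0.41628103 0.13099282 0.04      ]
```

move_arm:
  increments:
    - [1,0.55,-0.54,-0.05,0,0,0]
    - [1,0.55,-0.54,-0.05,0,0,0]
    - [1,0.55,-0.54,-0.05,0,0,0]
    - [1,0.55,-0.54,-0.05,0,0,0]
    - [1,0.55,-0.54,-0.05,0,0,0]
    - [1,0.55,-0.54,-0.05,0,0,0]
    - [1,0.55,-0.54,-0.05,0,0,0]
    - [1,0.55,-0.54,-0.05,0,0,0]
    - [1,0.55,-0.54,-0.05,0,0,0]
    - [1,0.55,-0.54,-0.05,0,0,0]
    - [1,0.55,-0.54,-0.05,0,0,0]
    - [1,0.55,-0.54,-0.05,0,0,0]
    - [1,0.55,-0.54,-0.05,0,0,0]
    - [1,0.55,-0.54,-0.05,0,0,0]
    - [1,0.55,-0.54,-0.05,0,0,0]
    - [1,0.55,-0.54,-0.05,0,0,0]
    - [1,0.55,-0.54,-0.05,0,0,0]
    - [1,0.55,-0.54,-0.05,0,0,0]

```text
time_s: 2.7
ee_pos: [0.4798, 0.1402, 0.2507]
eef_rot: [3.142, -0.0, 0.41]
force: [-0.4, -0.4, -0.1]
grip_width: 0.0944
grip_force: 0.0
```

move_arm:
  increments:
    - [1,0,0,0,0,0,-0.145]
    - [1,0,0,0,0,0,-0.145]
    - [1,0,0,0,0,0,-0.145]
    - [1,0,0,0,0,0,-0.145]
    - [1,0,0,0,0,0,-0.145]
    - [1,0,0,0,0,0,-0.145]
    - [1,0,0,0,0,0,-0.145]
    - [1,0,0,0,0,0,-0.145]
    - [1,0,0,0,0,0,-0.145]
    - [1,0,0,0,0,0,-0.145]
    - [1,0,0,0,0,0,-0.145]
    - [1,0,0,0,0,0,0]
    - [1,0,0,0,0,0,0]

```text
time_s: 4.0
ee_pos: [0.4795, 0.1385, 0.2505]
eef_rot: [3.142, -0.0, 2.0]
force: [-0.1, -0.2, 0.2]
grip_width: 0.0938
grip_force: 0.0
```

Run:
```python
from h import *
o=ctrl.get_obs();p=ctrl.camera('wrist');T=wpose(p,o)
print(o['time_s'],o['ee_pos'],o['eef_rot'],o['qpos'],p['K'].tolist(),p['tool_from_camera'].round(4).tolist(),T.round(4).tolist())
for n in('cap_grip','cap'):print(n,[(round(d['conf'],2),np.round(d['centre'],1).tolist(),d['mask'].sum()) for d in ctrl.cut_out(n,p)])
cv2.imwrite('pics/w1raw.png',p['color']);np.save('w1T.npy',T)
cv2.imwrite('pics/w1.png',cv2.resize(p['color'],(800,600),interpolation=cv2.INTER_CUBIC))
```

```text
4.0 [0.47950857 0.13851896 0.25048393] [ 3.14152577e+00 -3.25160572e-06  2.00033950e+00] [ 2.07815784e-01  1.52705743e-01  1.59575796e+00  1.81671758e-05
  1.39306442e+00 -2.21730596e-01] [[288.9787117659176, 0.0, 251.82630898148463], [0.0, 288.9787117659176, 192.7443638132273], [0.0, 0.0, 1.0]] [[0.0007, -0.9654, -0.2606, 0.0756], [1.0, 0.0007, 0.0001, 0.0006], [0.0001, -0.2606, 0.9654, -0.18], [0.0, 0.0, 0.0, 1.0]] [[0.9088, 0.4027, 0.1087, 0.4485], [0.4171, -0.8774, -0.2369, 0.2075], [-0.0, 0.2606, -0.9654, 0.4305], [0.0, 0.0, 0.0, 1.0]]
cap_grip [(0.92, [256.7, 264.9], np.int64(908)), (0.84, [176.4, 346.5], np.int64(1015)), (0.75, [242.2, 217.6], np.int64(1008)), (0.67, [173.1, 253.0], np.int64(1264)), (0.65, [152.5, 248.4], np.int64(3481))]
cap [(0.61, [242.7, 217.7], np.int64(946)), (0.59, [172.1, 255.6], np.int64(1295)), (0.57, [258.8, 267.9], np.int64(919))]
```

View pics/w1.png

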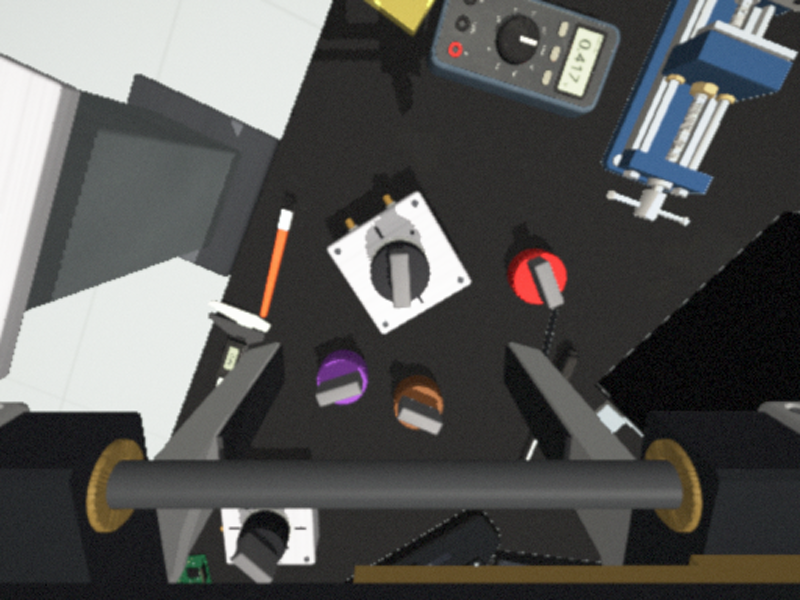

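The wrist view shows the loose cap's fin at (400,278), nearly vertical in the image. The lid corners are near (418,193), (470,282), (384,333) and (328,250), and the bars near (378,232) and (420,300). I'll measure it numerically.

Run:
```python
from h import *
o=ctrl.get_obs();p=ctrl.camera('wrist');T=wpose(p,o)
im=p['color'];g=cv2.cvtColor(im,cv2.COLOR_BGR2GRAY)
m=(g>135).astype(np.uint8);m[:,:205]=0;m[:120]=0;m[220:]=0;m[:,305:]=0
n,l,st,ce=cv2.connectedComponentsWithStats(m);i=1+np.argmax(st[1:,4])
hull=cv2.convexHull(np.argwhere(l==i)[:,::-1].astype(np.int32))
ap=cv2.minEnclosingTriangle
q=cv2.approxPolyDP(hull,8,True)[:,0]
W=np.array([plane(p,T,(c[1],c[0]),.04)[:2] for c in q]);print(q.tolist(),W.round(4).tolist(),W.mean(0))
W2=np.array([plane(p,T,(c[1],c[0]),.04)[:2] for c in hull[:,0].astype(float)])
rr=cv2.minAreaRect(W2.astype(np.float32)*1000);print(rr)
for d in ctrl.cut_out('cap_grip',p):
    if np.hypot(d['centre'][0]-175,d['centre'][1]-254)<15:
        c=d['centre'];print(d['conf'],c,plane(p,T,c,.0905))
        # brighter top face only
        k=d['mask']; print(np.percentile(g[k],[10,30,50,70,90]))
z=cv2.resize(im[115:220,200:310],(786,600)[:2] if 0 else (629,600),interpolation=cv2.INTER_CUBIC)
cv2.imwrite('pics/w2.png',z)
```

```text
[[301, 180], [244, 213], [210, 158], [222, 141], [268, 123]] [[0.5466, 0.1568], [0.4949, 0.0798], [0.4206, 0.1323], [0.4264, 0.16], [0.4721, 0.2068]] [0.47213499 0.14712773]
((479.2505187988281, 146.15969848632812), (93.95018005371094, 103.27616119384766), 56.307796478271484)
```

View pics/w2.png

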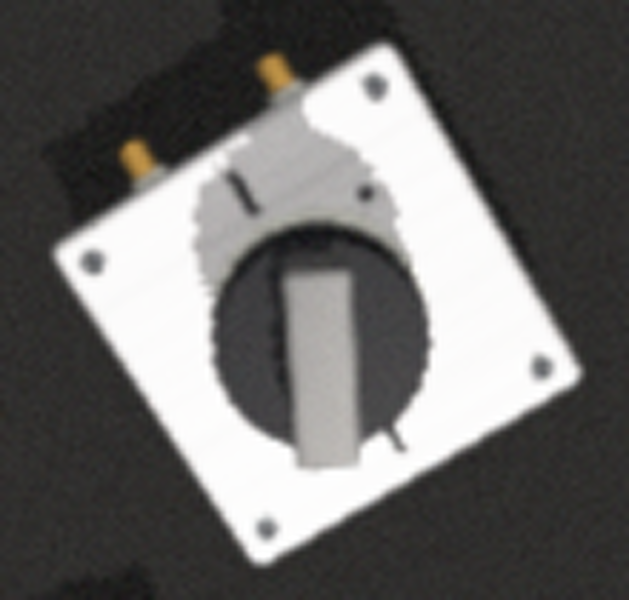

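The zoom shows the fin's top face from (317,271) to (327,466), the bars at (242,192) and (397,440), and a dot at (366,192).

Run:
```python
from h import *
o=ctrl.get_obs();p=ctrl.camera('wrist');T=wpose(p,o)
P=lambda u,v,z:plane(p,T,(115+v/5.714-.4,200+u/5.714-.4),z)[:2]
L=np.array([P(*c,.04) for c in((388,42),(580,372),(260,565),(55,250))]);print(L.round(4),'lid c',L.mean(0))
an=lambda a,b:np.arctan2(*(a-b)[::-1])
print('sides',[np.linalg.norm(L[i]-L[i-1]) for i in range(4)],[an(L[i],L[i-1]) for i in range(4)])
b=[P(*c,.04) for c in((230,172),(255,213),(390,430),(404,450))];print('bar yaw',an(b[0],b[3]),an(b[0],b[1]),'mid',(b[0]+b[3])/2)
print('dot',P(366,192,.04),an(P(366,192,.04),L.mean(0)))
F=np.array([P(*c,.1035) for c in((285,272),(350,270),(357,465),(297,467))]);print('fin c',F.mean(0),'yaw',an((F[0]+F[1]),(F[2]+F[3])),np.linalg.norm(F[0]-F[3]),np.linalg.norm(F[0]-F[1]))
o=ctrl.get_obs();print(o['ee_pos'],o['eef_rot'],o['time_s'])
```

```text
[[0.4709 0.2077]
 [0.5466 0.1573]
 [0.4967 0.0799]
 [0.4199 0.1313]] lid c [0.48350589 0.14402904]
sides [np.float64(0.09185327502380904), np.float64(0.09099187323545266), np.float64(0.09205984882939598), np.float64(0.09248480392446584)] [np.float64(0.9824250669023701), np.float64(-0.5877263482244475), np.float64(-2.142950795298266), np.float64(2.5517531821781203)]
bar yaw 2.559375261607337 2.54753245120949 mid [0.48323429 0.14361428]
dot [0.48097741 0.1746368 ] 1.6532184364572229
fin c [0.48304287 0.14385927] yaw 2.055297748684846 0.040479342140999804 0.012963728831664844
[0.47949392 0.13852396 0.25046014] [-3.14158622e+00 -1.22511318e-05  2.00361864e+00] 4.3
```

move_arm:
  increments:
    - [1,0,0,0,0,0,-0.05]
    - [1,0.06,0.12,0.5,0,0,0]
    - [1,0,0,0.5,0,0,0]
    - [1,0,0,0.5,0,0,0]
    - [0.7,0,0,0.5,0,0,0]
    - [0.5,0,0,0.5,0,0,0]
    - [0.4,0,0,0.5,0,0,0]
    - [0.4,0,0,0.25,0,0,0]
    - [0.4,0,0,0.1,0,0,0]
    - [0.4,0,0,0,0,0,0]
    - [0.4,0,0,0,0,0,0]

```text
time_s: 5.4
ee_pos: [0.484, 0.1441, 0.0839]
eef_rot: [3.14, 0.0, 2.055]
force: [-0.0, -0.5, 0.5]
grip_width: 0.0417
grip_force: 0.0
```

move_arm:
  increments:
    - [0.4,-0.01,-0.01,0.04,0,0,0]
    - [0.1,0,0,0,0,0,0]
    - [0,0,0,0,0,0,0]
    - [0,0,0,0,0,0,0]
    - [0,0,0,0,0,0,0]
    - [0,0,0,0,0,0,0]
    - [0,0,0,0,0,0,0]
  force: 25

```text
time_s: 6.1
ee_pos: [0.4833, 0.1433, 0.0811]
eef_rot: [3.141, 0.0, 2.055]
force: [-0.7, -0.4, 2.6]
grip_width: 0.0141
grip_force: 25.0
```

move_arm:
  increments:
    - [0,0,0,0,0,0,-0.08]
    - [0,0,0,0,0,0,-0.08]
    - [0,0,0,0,0,0,-0.08]
    - [0,0,0,0,0,0,-0.08]
    - [0,0,0,0,0,0,-0.08]
    - [0,0,0,0,0,0,-0.08]
    - [0,0,0,0,0,0,-0.02]
    - [0,0,0,0,0,0,0]
    - [0,0,0,0,0,0,0]

```text
time_s: 7.0
ee_pos: [0.4832, 0.1433, 0.0809]
eef_rot: [-3.142, -0.0, 2.553]
force: [0.4, -0.3, -1.2]
grip_width: 0.0137
grip_force: 25.0
```

Now lower it 7 mm into the thread, slowly.

move_arm:
  increments:
    - [0,0,0,0.02,0,0,0]
    - [0,0,0,0.02,0,0,0]
    - [0,0,0,0.02,0,0,0]
    - [0,0,0,0.02,0,0,0]
    - [0,0,0,0,0,0,0]

```text
time_s: 7.5
ee_pos: [0.4831, 0.1433, 0.0768]
eef_rot: [-3.141, -0.0, 2.555]
force: [0.4, 0.4, -1.2]
grip_width: 0.0136
grip_force: 25.0
```

move_arm:
  increments:
    - [0,0,0,0.02,0,0,0]
    - [0,0,0,0.02,0,0,0]
    - [0,0,0,0.02,0,0,0]
    - [0,0,0,0.01,0,0,0]
    - [0,0,0,0,0,0,0]
    - [0,0,0,0,0,0,0]

```text
time_s: 8.1
ee_pos: [0.4832, 0.1433, 0.0735]
eef_rot: [3.142, -0.0, 2.555]
force: [-0.1, -0.1, -1.4]
grip_width: 0.0138
grip_force: 25.0
```

move_arm:
  increments:
    - [0,0,0,0.006,0,0,0.08]
    - [0,0,0,0.006,0,0,0.08]
    - [0,0,0,0.006,0,0,0.08]
    - [0,0,0,0.006,0,0,0.08]
    - [0,0,0,0.006,0,0,0.08]
    - [0,0,0,0.006,0,0,0.08]
    - [0,0,0,0,0,0,0]

```text
time_s: 8.8
ee_pos: [0.4833, 0.1433, 0.0718]
eef_rot: [3.141, 0.0, 2.074]
force: [-0.1, 0.0, 0.0]
grip_width: 0.0139
grip_force: 25.0
```

Run:
```python
from station import ctrl
o=ctrl.get_obs();print({k:o[k] for k in('time_s','ee_pos','eef_rot','force','moment','qpos')})
```

```text
{'time_s': 8.8, 'ee_pos': array([0.48329711, 0.14331718, 0.07177705]), 'eef_rot': array([3.14136406e+00, 1.06753905e-04, 2.07355733e+00]), 'force': array([-0.1183383 ,  0.01307969,  0.03742516]), 'moment': array([-0.03457147, -0.09517538, -0.04582835]), 'qpos': array([ 2.15631502e-01,  3.57059477e-01,  1.78462247e+00, -4.47472067e-05,
        9.99661237e-01, -2.87105328e-01])}
```

Turning freely. I'll turn the remaining ~0.42 rad to the stop.

move_arm:
  increments:
    - [0,0,0,0.006,0,0,0.08]
    - [0,0,0,0.006,0,0,0.08]
    - [0,0,0,0.006,0,0,0.08]
    - [0,0,0,0.006,0,0,0.08]
    - [0,0,0,0.006,0,0,0.06]
    - [0,0,0,0,0,0,0.03]
    - [0,0,0,0,0,0,0]
    - [0,0,0,0,0,0,0]

```text
time_s: 9.6
ee_pos: [0.4835, 0.1433, 0.0705]
eef_rot: [3.141, -0.0, 1.667]
force: [-0.6, -0.9, 4.7]
grip_width: 0.0133
grip_force: 25.0
```

Run:
```python
from station import ctrl
o=ctrl.get_obs();print({k:o[k] for k in('time_s','ee_pos','eef_rot','force','moment')})
```

```text
{'time_s': 9.6, 'ee_pos': array([0.48349826, 0.14334666, 0.07053838]), 'eef_rot': array([ 3.14075348e+00, -6.17235517e-05,  1.66721487e+00]), 'force': array([-0.62583348, -0.90421763,  4.70455909]), 'moment': array([-0.04543032, -0.00381435,  0.05014323])}
```

The cap is at the stop: 0.89 rad past the bars and down 10.5 mm. Now release and retreat.

move_arm:
  increments:
    - [0.4,0,0,-0.01,0,0,0]
    - [0.4,0,0,0,0,0,0]
    - [0.4,0,0,0,0,0,0]
    - [0.4,0,0,0,0,0,0]
    - [0.4,0,0,-0.1,0,0,0]
    - [0.4,0,0,-0.4,0,0,0]
    - [0.4,0,0,-0.6,0,0,0]
    - [0.4,0,0,-0.6,0,0,0]
    - [0.6,0,0,-0.6,0,0,0]
    - [1,0,0,-0.6,0,0,0]
    - [1,0,0,-0.6,0,0,0]
    - [1,0,0,0,0,0,0]
    - [1,0,0,0,0,0,0]
    - [1,0,0,0,0,0,0]

```text
time_s: 11.0
ee_pos: [0.4828, 0.1432, 0.2447]
eef_rot: [-3.14, 0.0, 1.665]
force: [-0.9, 0.3, -0.4]
grip_width: 0.0821
grip_force: 0.0
```

Run:
```python
from h import *
o=ctrl.get_obs();p=ctrl.camera('wrist');T=wpose(p,o);s=ctrl.camera('scene')
print(o['time_s'],o['ee_pos'],o['force'],o['grip_width'])
c=lambda q,U,n:tuple(int(v) for v in proj(q,U,(.4833,.1438,.07)))
out=[]
for q,U,h in((p,T,50),(s,s['pose'],40)):
    x,y=proj(q,U,(.4833,.1438,.07));x,y=int(x),int(y);out.append(cv2.resize(q['color'][max(y-h,0):y+h,max(x-h,0):x+h],(400,400),interpolation=cv2.INTER_CUBIC))
cv2.imwrite('pics/end.png',np.hstack(out))
```

```text
11.0 [0.48278901 0.14322493 0.24465152] [-0.93751512  0.25297854 -0.3971089 ] 0.08213951164414542
```

View pics/end.png

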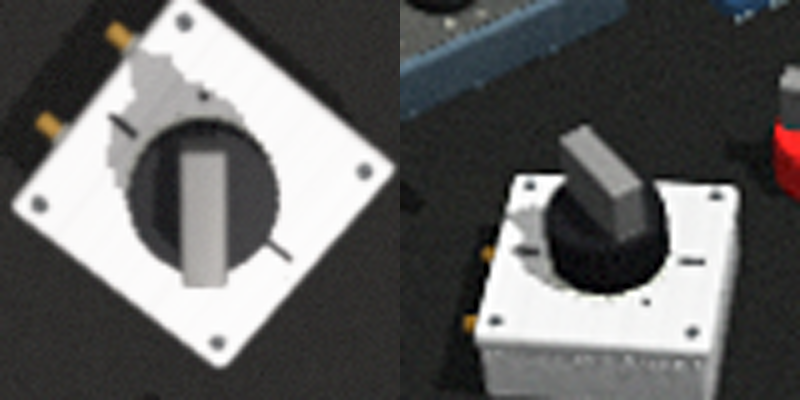

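The fin (left crop, about (203,218)) points at the dot at (203,95). The cap sits low and upright, and the gripper is clear. Handing in.

```bash
python3 -c "
from station import ctrl
print(ctrl.hand_in())"
```

```text
the job is handed in; nothing more can be done
None
```

The loose cap was turned back to the bar marks, dropped into its thread, screwed forward to the dots and released. I never approached the closed cap, and handed in at about 11 s; `hand_in` returned no verdict.

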